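Set a divider cleat in the drawer and hold the spring clamp open astride it

TASK

Stand the loose dark-wood cleat upright in the half-fitted drawer, its back flat against the inside of the front wall (the wall facing the robot), centred on the pencil line, groove facing the matching cleat on the back wall, and let go of it. Then squeeze the spring clamp open, take it off the tray's rim and, jaws down, bring it astride the front wall and cleat together at the line, the pads reaching well down past the cleat's top, one outside the drawer and one inside, both clear of the wood. Do not bump the wood hard or let the clamp shut on it: finish still holding it squeezed open there, so that I can true up the cleat before it is clamped.

Things in the scene. Friction and masses are not known exactly. Their poses are not given: they have to be found in the camera images.
- drawer_box: Pale wooden drawer box, 200 (x) x 240 (y) x 60 mm high, fixed on the bench. Origin: centre of its underside; its -x wall is the front wall, facing the robot. Walls 10 mm, bottom 6 mm thick. A divider along x is fitted at y = -40 mm in dark cleats (34 wide, 18 thick, 48 mm high) on both walls. At y = +40 mm only the back wall has a cleat; a pencil line runs from it to the front wall.
- cleat_spot (a point): Where the loose cleat belongs: on the drawer's bottom, 6 mm above the bench, at the foot of the front wall's inner face, on the pencil line. Axes as drawer_box: +x leads into the drawer, away from the front wall. In place, the cleat's origin is 9 mm from here along +x.
- wall_top (a point): Middle of the front wall's top edge at the pencil line, 60 mm above the bench. Axes as drawer_box. With the cleat in place, wall and cleat together fill x = -5 to +23 mm here, and the cleat's top is 6 mm below this point.
- cleat: Loose dark-wood cleat, upright block 18 (x) x 34 (y) x 48 mm high, 30 g, standing on the bench. Origin: centre of its underside; z up. Its +x face has an upright groove 6 mm wide and deep; its -x face is the plain back. Grip it near the top across its 34 mm width (along its y), off-centre towards the groove so that the fingers stay clear of the wall behind it.
- cleat_groove (a point): Centre of the cleat's grooved +x face, 24 mm above its underside, 9 mm from its middle plane.
- tray: Open dark steel tray 130 (x) x 200 (y) x 73 mm high, walls 3 mm, fixed; a pink wax block lies in it. Origin: centre of its underside. The spring clamp is clipped on its near (-x) wall.
- clamp: Spring clamp, clothes-peg type: two steel halves on a pin, orange grips and pads, 153 mm long, 32 mm wide over the pin, 120 g, clipped upright on the tray's rim, handles up. Origin on the pin. Axes of half a: y along the pin, z towards the handles and x from half a to half b when shut; when the clamp opens evenly, half a and these axes tilt by half the joint angle.
- grip_a (a point): Outer face of half a's orange grip, where it is pinched, 60 mm above the pin; the grip's rounded end is about 10 mm higher. Grips are 26 mm wide along the pin and, shut, 67 mm apart over their outer faces here.
- grip_b (a point): The same point on half b's grip. The fingers close along the line from grip_a to grip_b, half-way between them; that middle stays straight above the pin (60 mm shut, about 67 mm when open) and the pads' middle straight below it.
- pad_a (a point): Middle of the inner face of half a's orange jaw pad, 75 mm below the pin when shut. Pads are 16 mm high (8 mm above and below this point), 24 mm wide along the pin, 8 mm thick. Above the pads the jaws bow outward: the throat is free for 40 mm above the pads' lower ends.
- pad_b (a point): The same point on half b's jaw pad.
- clamp_jaw (a joint): Angle between the clamp's halves, rad: 0 with the pads 3 mm apart on the rim, at most 0.70. The pads are about 3 mm + 75 mm x angle apart; closing the fingers to 30 mm at the grips gives about 0.6 and pads about 47 mm apart. The spring drives it shut: about 4 N at the grips to start, 7 N at 0.6; a grip of 30 N holds it surely.
Mind the look-alikes: they are no part of the job. Leave any blue look-alike of the clamp alone. Several things have the shape of the cleat; the one meant has the colours described above.

How it is judged (in metres and radians):
On the way:
1. the cleat stands in its place in the drawer, let go (x of cleat in the frame of cleat_spot between 0.006 and 0.013 m and y of cleat in the frame of cleat_spot between -0.007 and 0.007 m and z of cleat in the frame of cleat_spot below 0.003 m and x of cleat_groove in the frame of cleat_spot above 0.013 m and angle between cleat's own z axis and vertical below 0.08 rad and angle between the y axis of cleat and the y axis of drawer_box, either way round below 0.12 rad and contact force between the fingers and cleat below 0.05 N), for 0.2 s.
At the end, for the whole second after the job is handed in: Cleat upright on the drawer's bottom, within 4 mm of the front wall, 7 mm of the line, groove inward, untouched. Clamp still in the fingers, open over 0.4 rad, touching no wood; a pad 1.5 mm or more clear on each side, pad middles 14 mm or more below the wall's top, within 12 mm of the line (all of step 1 and ((x of pad_a in the frame of wall_top below -0.0065 m and x of pad_b in the frame of wall_top above 0.0245 m) or (x of pad_b in the frame of wall_top below -0.0065 m and x of pad_a in the frame of wall_top above 0.0245 m)) and y of pad_a in the frame of wall_top between -0.012 and 0.012 m and y of pad_b in the frame of wall_top between -0.012 and 0.012 m and z of each of pad_a, pad_b in the frame of wall_top below -0.014 m and value of joint clamp_jaw above 0.4 rad and contact force between the fingers and clamp above 4 N and contact force between clamp and drawer_box below 0.2 N and contact force between clamp and cleat below 0.2 N and linear speed of clamp below 0.03 m/s); the arm keeps its last pose, push and grip.
It fails at once if the clamp bumps the drawer or cleat hard or shuts on them (contact force between clamp and drawer_box above 5 N or contact force between clamp and cleat above 5 N).
It also fails if it takes over 58 s, if anything falls off the work surface, if the arm or the gripper's body presses on something with over 40 N, if the wrist force passes 120 N, or if a joint passes its speed limit or range.

ROBOT

A 6-joint arm with a two-finger parallel gripper is mounted at the origin on a cart in front of the work surface, level with it; the furniture and walls round the work are solid. World frame = base frame: x ahead of the robot, y to its left, z up, the work surface at z = 0. Lengths are in mm, angles in rad, forces in N, time in s.
With the tool pointing down it reaches from about 375 to 925 mm from the base axis. Payload 5.7 kg.
Tool frame: the origin (TCP) lies on the centre line of the jaws, within the pads' length; the fingertips stand 8 mm ahead of it and the grasp point (between the pads) lies 11 mm behind it (env.finger_overhang is the distance from the TCP to the fingertips, in mm); z points along the fingers, y is the line along which they close (so a half turn about z gives the same grasp; the last joint's range is limited). The gripper opens to 88 mm and grips with 3 to 60 N. Pads are 20 mm wide; open, the fingers measure 115 mm over their backs; the gripper's body (75 mm by 178 mm) begins 61 mm behind the grasp point.
Start: joints at [-1.45, 0.359, 1.51, -0, 1.272, -0.115], TCP at [140.159, -583.366, 204.923] pointing down, gripper open.
Joint ranges: [-2.97, 2.97], [-1.01, 2.36], [0.21, 2.38], [-0.96, 4.11], [0.2, 2.71], [-2.98, 2.98]. Speed limits (rad/s): [2.39, 2.39, 3.14, 3.14, 3.14, 3.14].

INTERFACE

Orientations are given as a unit quaternion [x, y, z, w].
In Python, from cell import env, eyes gives the robot as it stands.
- The arm moves only by the shell command python3 -m jog 'ROWS' [FORCE]. ROWS is a JSON object of lists of equal length, an entry for each row: "offset": the shift along the tool's x, y, z scaled (see below), a list of three; "roll": the turn about the tool's z scaled (see below); "fingers": the opening, from -1 (shut) to 1 (fully open). A call has 1 to 8 rows; each row is the pose to reach, as a shift and turn from the pose commanded when the call began, along the tool's axes at that moment; what a row does not reach only later rows make up. The controller multiplies each number of a shift by 0.4 m and each number of a turn by 90 degrees. A row lasts 1/12 s, in which the tool goes at most 41.7 mm and 7.16 degrees, less where a joint would pass 70% of its speed; a pose out of reach is approached as far as the arm can. A call with a number of a shift or a turn outside -1 to 1 is refused whole. A call with a gripper value outside its range is refused whole. The fingers move at their own pace and stop on an object; FORCE is the grip in N (left out, the last holds). Time passes only in rows, so rows that repeat a pose let the fingers close. It gives the time, the measured TCP pose, the force, the opening and the grip force at its end, in the units of the state.
- env.sense(): the state, without advancing time (a new reading comes with each control period).
- eyes.camera(name): name is "scene" or "side" or "wrist"; returns a dict with "pixels" (420x560x3 uint8, red, green, blue), "camera_matrix" (3x3 intrinsics, pixels), "T" (4x4, takes a point from camera to world coordinates). Camera axes: x right, y up, looking along -z (the intrinsics and any distortion apply to the point x, -y, -z); pixel columns grow to the right and rows downward; lengths in mm; the calibration is good to about 2 mm. A picture is of the moment at which its call begins. There is no depth.
- env.hand_in(): hands the job in; it is judged then, once.
The state is a dict: "clock": time; "q": joint angles; "joint_velocities": joint speeds; "joint_efforts": joint torques, N m; "tool_pos": TCP position; "tool_rot": TCP orientation; "contact_force": force on the tool from outside, world axes, zero at the start; "moment": the same for the moment, N m; "opening": finger opening in mm; "grip_force": force on a finger pad.
Only numpy, scipy, OpenCV 4.12 (cv2) and the standard library are available. Lean on these libraries where they do the work, as an engineer would, in place of code of your own. Each camera call takes 0.05 s, during which the arm holds its last target. There are 200 camera calls.

## Working session

There is one attempt and no reset: what is moved stays moved. The work goes in short steps, Python scripts to look and compute and a shell command to move; the robot and the scene stay as the last step left them, time stands still between calls to the robot, and variables do not carry over. Pictures are saved under pics/ and viewed, at most 10 in all, crops included, and the job is handed in when it is done.

```bash
mkdir -p pics; ls
cat > h.py <<'E'
import numpy as np,cv2
from cell import env,eyes
def snap(name,f):
    c=eyes.camera(name); cv2.imwrite(f'pics/{f}.png',c['pixels'][:,:,::-1]); np.savez(f'pics/{f}.npz',K=c['camera_matrix'],T=c['T']); return c
def ray(f,u,v):
    d=np.load(f'pics/{f}.npz');K,T=d['K'],d['T']
    p=np.linalg.solve(K,[u,v,1]); d=T[:3,:3]@[p[0],-p[1],-p[2]]
    return T[:3,3],d
def at(f,u,v,z):
    o,d=ray(f,u,v); return o+d*(z-o[2])/d[2]
def proj(f,P):
    d=np.load(f'pics/{f}.npz');K,T=d['K'],d['T']
    p=np.linalg.inv(T)@[*P,1]; q=K@[p[0],-p[1],-p[2]]; return q[:2]/q[2]
def tri(obs):
    A=0;b=0
    for f,u,v in obs:
        o,d=ray(f,u,v); d/=np.linalg.norm(d); M=np.eye(3)-np.outer(d,d); A=A+M;b=b+M@o
    return np.linalg.solve(A,b)
E
python3 - <<'E'
from h import *
a=snap('scene','s0');b=snap('side','d0')
for c in(a,b):print(c['camera_matrix'],c['T'].round(3),[k for k in c])
s=env.sense();print(s['clock'],s['tool_pos'],s['tool_rot'])
im=np.vstack([cv2.imread('pics/s0.png'),cv2.imread('pics/d0.png')])
E
```

```text
pics
[[460.67716032   0.         283.74480495]
 [  0.         460.67716032 209.89440995]
 [  0.           0.           1.        ]] [[-6.18000e-01  3.09000e-01 -7.23000e-01 -3.13863e+02]
 [-7.86000e-01 -2.32000e-01  5.73000e-01  6.08829e+02]
 [ 9.00000e-03  9.22000e-01  3.86000e-01  5.98467e+02]
 [ 0.00000e+00  0.00000e+00  0.00000e+00  1.00000e+00]] ['pixels', 'camera_matrix', 'T']
[[490.2966444    0.         274.22051044]
 [  0.         490.2966444  220.54095199]
 [  0.           0.           1.        ]] [[-9.58000e-01  1.06000e-01 -2.68000e-01  1.87862e+02]
 [-2.88000e-01 -3.39000e-01  8.96000e-01  9.32059e+02]
 [ 4.00000e-03  9.35000e-01  3.55000e-01  5.41361e+02]
 [ 0.00000e+00  0.00000e+00  0.00000e+00  1.00000e+00]] ['pixels', 'camera_matrix', 'T']
0.1 [ 140.08587146 -582.75519148  204.19972592] [ 9.93056234e-01  1.17637740e-01 -1.47198160e-05 -8.23050227e-04]
```

View pics/s0.png

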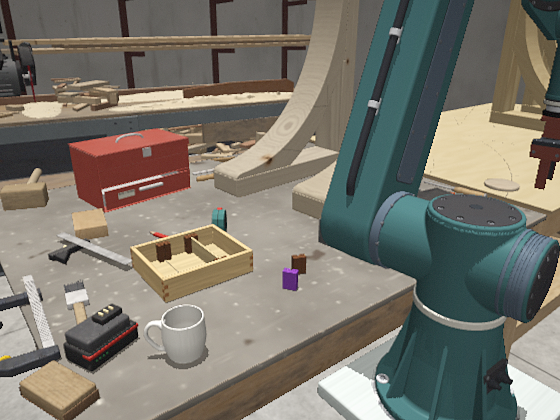

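View pics/d0.png

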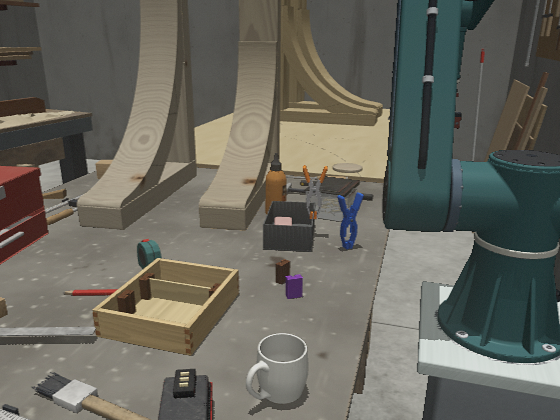

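The scene view shows the drawer at (190,260), a dark-brown block at (299,263) and a purple one at (290,279). The side view shows brown at (282,270), purple at (294,287), the orange clamp on the tray at (315,190), the blue clamp at (349,220), and fitted cleats in the drawer at (126,300), (145,288) and (215,293). By colour I choose the brown loose block and the orange clamp, and check them in one close crop.

Run:
```python
from h import *
a=cv2.imread('pics/s0.png');b=cv2.imread('pics/d0.png')
A=cv2.resize(a[220:305,125:325],None,fx=4,fy=4,interpolation=2)[:,:800]
# side crop
B=cv2.resize(b[155:355,90:370],None,fx=2.7,fy=2.7,interpolation=2)
cv2.imwrite('pics/c1.png',B)
cv2.imwrite('pics/c2.png',A)
print('cleat top',at('s0',299,256,48),at('d0',283,262,48))
print('clamp',at('d0',315,168,140))
```

```text
cleat top [459.58113477 -54.47704004  48.        ] [462.27202529 -58.37321028  48.        ]
clamp [ 501.99334762 -573.07600698  140.        ]
```

View pics/c1.png

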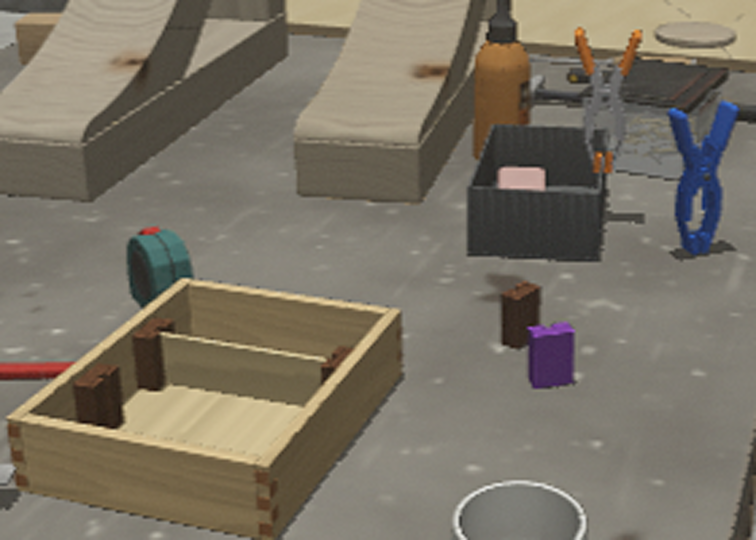

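The crop confirms it: the brown grooved loose cleat stands at crop (521,315), the purple copy at (552,355), the orange clamp is on the tray's right (near) rim at (604,110), and the blue one stands apart at (703,175). The drawer's rim corners are at crop (187,282), (400,311), (262,462) and (10,418).

```bash
cat >> h.py <<'E'
from scipy.spatial.transform import Rotation as R
def go(x,y,z,yaw=None):
    "offset/roll numbers from the present pose; yaw = world heading (deg) of tool y, mod 180"
    s=env.sense(); M=R.from_quat(s['tool_rot']).as_matrix(); 
    o=M.T@(np.array([x,y,z])-s['tool_pos'])/400
    cur=np.degrees(np.arctan2(M[1,1],M[0,1])); r=0
    if yaw is not None: r=-(((yaw-cur)+90)%180-90)/90
    print('go offset',o.round(4),'roll',round(r,4),'cur yaw y',cur.round(2),'dist',(np.linalg.norm(o)*400).round(1),'q6',s['q'][5].round(2),'tcp',s['tool_pos'].round(1),s['clock'])
E
python3 - <<'E'
from h import *
c=np.array([[187,282],[400,311],[262,462],[10,418]])/2.7+[90,155]
P=[at('d0',*p,60)for p in c]
for p in P:print(p.round(1))
for i in range(4):print(np.linalg.norm(P[i]-P[i-1]))
w=snap('wrist','w0');print(w['camera_matrix'])
s=env.sense();M=np.eye(4);M[:3,:3]=R.from_quat(s['tool_rot']).as_matrix();M[:3,3]=s['tool_pos'];print((np.linalg.inv(M)@w['T']).round(3))
go(420,-60,260,90);go(380,-250,260)
E
```

```text
[728.7  36.6  60. ]
[537.8  34.3  60. ]
[546.3 266.1  60. ]
[736.5 267.7  60. ]
231.2053997141833
190.91327543747306
231.9367455850148
190.21111185659822
[[293.25930033   0.         280.14004261]
 [  0.         293.25930033 214.8437036 ]
 [  0.           0.           1.        ]]
[[ 3.00000e-03  9.67000e-01  2.56000e-01  6.87380e+01]
 [ 1.00000e+00 -3.00000e-03  0.00000e+00 -6.05000e-01]
 [ 1.00000e-03  2.56000e-01 -9.67000e-01 -1.81341e+02]
 [ 0.00000e+00  0.00000e+00  0.00000e+00  1.00000e+00]]
go offset [ 0.9859 -1.1076 -0.1376] roll 0.1501 cur yaw y -76.49 dist 595.7 q6 -0.12 tcp [ 140.1 -582.9  204.3] 0.15
go offset [ 0.7777 -0.6692 -0.1382] roll 0 cur yaw y -76.49 dist 414.1 q6 -0.12 tcp [ 140.1 -582.9  204.3] 0.15
```

```bash
python3 -m jog '{"offset":[[0.25,-0.28,-0.14],[0.5,-0.55,-0.14],[0.5,-0.55,-0.14],[0.5,-0.55,-0.14],[0.5,-0.55,-0.14],[0.5,-0.55,-0.14],[0.5,-0.55,-0.14],[0.5,-0.55,-0.14]],"roll":[0.05,0.1,0.15,0.15,0.15,0.15,0.15,0.15],"fingers":[1,1,1,1,1,1,1,1]}' 20; python3 -c "
from h import *
go(420,-60,260,90)"
```

```text
clock: 0.82
tool_pos: [284.6, -317.9, 261.5]
tool_rot: [1.0, 0.001, 0.001, -0.001]
contact_force: [-0.1, 0.6, 0.9]
opening: 88.0
grip_force: 0.0
go offset [ 0.3403 -0.6439  0.0055] roll 0.0016 cur yaw y -89.85 dist 291.3 q6 0.56 tcp [ 284.6 -317.9  261.5] 0.8167
```

```bash
python3 -m jog '{"offset":[[0.34,-0.64,0],[0.34,-0.64,0],[0.34,-0.64,0],[0.34,-0.64,0],[0.34,-0.64,0],[0.34,-0.64,0],[0.34,-0.64,0],[0.34,-0.64,0]],"roll":[0,0,0,0,0,0,0,0],"fingers":[1,1,1,1,1,1,1,1]}'; python3 -c "
from h import *
snap('wrist','w1');snap('side','d1')
im=cv2.imread('pics/w1.png');cv2.imwrite('pics/w1b.png',cv2.resize(im,None,fx=1.42,fy=1.42,interpolation=2))
go(420,-60,260,90);print(proj('w1',[461,-56,48]),proj('w1',[540,36,60]))"
```

```text
clock: 1.48
tool_pos: [421.7, -61.2, 261.0]
tool_rot: [1.0, 0.003, 0.001, -0.001]
contact_force: [0.7, -0.5, 0.0]
opening: 87.7
grip_force: 0.0
go offset [ 0.0012 -0.0143  0.0018] roll 0.003 cur yaw y -89.73 dist 5.8 q6 1.25 tcp [419.5 -65.7 260.7] 1.5833
[277.20788813 160.32260029] [202.03246377  94.54417733]
```

View pics/w1b.png

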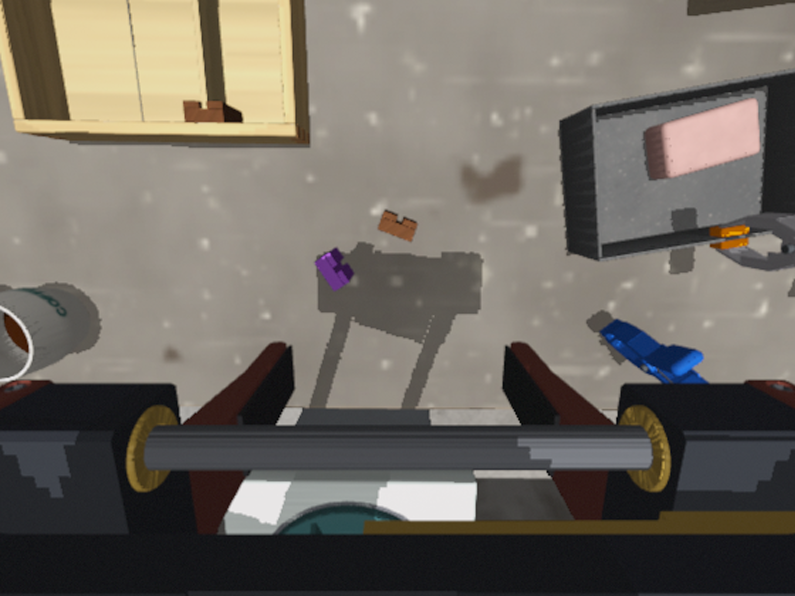

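The wrist view (enlarged 1.42x) shows the brown cleat's top at (397,226), groove up and to the right, with purple at (335,268). The drawer's front wall runs from (17,127) to (308,140), the pencil line meets it near (139,122), and the clamp is on the tray rim at (730,238). I'll enlarge for exact corners.

```bash
python3 -c "
from h import *
im=cv2.imread('pics/w1.png')
f=lambda x,y,w,h,k:cv2.resize(im[y:y+h,x:x+w],None,fx=k,fy=k,interpolation=cv2.INTER_CUBIC)
A=f(220,135,80,60,5)   # cleat+purple 400x300
B=f(480,140,80,60,5)   # clamp
C=f(0,60,224,50,3.5714286)[:,:800]
V=np.zeros((300+C.shape[0],800,3),np.uint8);V[:300,:400]=A;V[:300,400:]=B;V[300:,:C.shape[1]]=C
print(V.shape);cv2.imwrite('pics/m1.png',V)"
```

```text
(479, 800, 3)
```

View pics/m1.png

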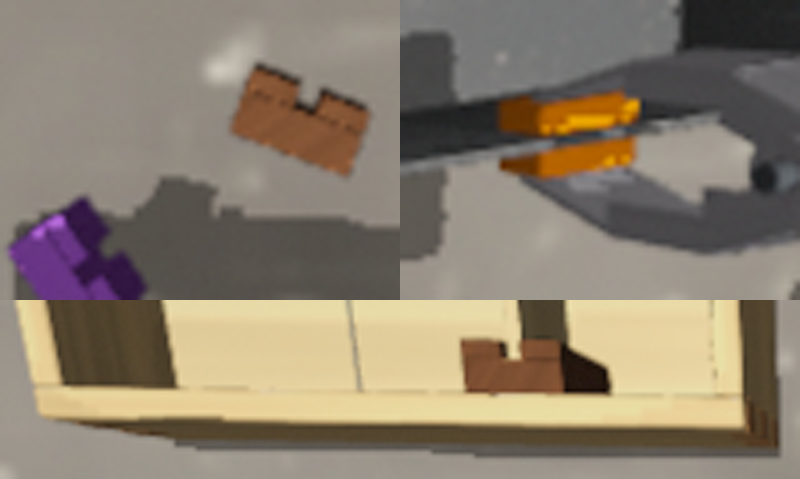

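Top-face corners of the cleat in the montage: (232,130), (350,177), (370,112), (258,65). Front-wall outer top corners: (42,417) and (745,429). The pencil line meets the inner face at about (361,391). Pads: (570,115) and (565,160). Pin end: about (770,175).

Run:
```python
from h import *
def px(x,y,ox,oy,k):return (x+.5)/k-.5+ox,(y+.5)/k-.5+oy
C=[at('w1',*px(x,y,220,135,5),48) for x,y in[(232,130),(350,177),(370,112),(258,65)]]
for p in C:print('cleat',p.round(1))
e=C[1]-C[0];e2=C[2]-C[3];print('len',np.linalg.norm(e),np.linalg.norm(e2),'yaw',np.degrees(np.arctan2(e[1],e[0])),np.degrees(np.arctan2(e2[1],e2[0])),'w',np.linalg.norm(C[3]-C[0]),'ctr',np.mean(C,0))
k=25/7
L=at('w1',*px(42,117,0,60,k),60);Rr=at('w1',*px(745,129,0,60,k),60)
d=Rr-L;print('wall',L,Rr,np.linalg.norm(d),np.degrees(np.arctan2(d[1],d[0])))
print('inner corner edge at 60', at('w1',*px(361,91,0,60,k),60))
print('pencil 1/3', L+d/3, 'fitted 2/3',L+2*d/3)
print('pencil on bottom top (351,0)',at('w1',*px(351,0,0,60,k),6), at('w1',*px(361,90,0,60,k),6))
for x in(462,567):print('fitted cleat',at('w1',*px(x,392-300,0,60,k),54))
o=np.load('pics/w1.npz')['T'][:3,3];print('cam',o)
```

```text
cleat [460.5 -41.1  48. ]
cleat [448.4 -72.7  48. ]
cleat [465.5 -77.6  48. ]
cleat [477.4 -48.   48. ]
len 33.765671632688836 31.919729349233734 yaw -110.97678269984047 -111.76824982710836 w 18.231610401007487 ctr [462.95476942 -59.85989075  48.        ]
wall [540.32897109 268.36314066  60.        ] [538.68407297  28.50421052  60.        ] 239.86457023743083 -90.39291529558348
inner corner edge at 60 [549.53871171 158.10976216  60.        ]
pencil 1/3 [539.78067171 188.41016395  60.        ] fitted 2/3 [539.23237234 108.45718723  60.        ]
pencil on bottom top (351,0) [589.89572308 188.14269844   6.        ] [558.29805121 188.96905671   6.        ]
fitted cleat [550.46602165 126.76185065  54.        ]
fitted cleat [550.79150797  90.57440742  54.        ]
cam [490.02608852 -60.87698317 442.55023216]
```

```bash
python3 -c "
from h import *
go(466.7,-61.4,90,68.3)"
```

```text
go offset [ 0.1182 -0.0103  0.4267] roll 0.2441 cur yaw y -89.73 dist 177.2 q6 1.25 tcp [419.5 -65.7 260.7] 1.5833
```

```bash
python3 -m jog '{"offset":[[0.118,-0.01,0.1],[0.118,-0.01,0.2],[0.118,-0.01,0.3],[0.118,-0.01,0.427],[0.118,-0.01,0.427],[0.118,-0.01,0.427],[0.118,-0.01,0.427]],"roll":[0.08,0.16,0.244,0.244,0.244,0.244,0.244],"fingers":[0.5,0.5,0.5,0.5,0.5,0.5,0.5]}'; python3 -c "
from h import *
snap('wrist','w2')
V=cv2.imread('pics/w2.png');cv2.imwrite('pics/w2b.png',V)
go(466.7,-61.4,29,68.3)
for P in [(460.5,-41.1,48),(448.4,-72.7,48),(466,-79,48),(477.4,-48,48)]:print(proj('w2',P))"
```

```text
clock: 2.17
tool_pos: [465.1, -64.1, 89.5]
tool_rot: [0.982, -0.191, -0.002, 0.0]
contact_force: [0.9, 0.5, 1.4]
opening: 66.2
grip_force: 0.0
go offset [-0.0025 -0.0067  0.1546] roll -0.0039 cur yaw y -112.06 dist 61.9 q6 1.67 tcp [466.6 -64.2  90.8] 2.2167
[255.44133879 241.41272342]
[297.43823788 240.7459668 ]
[296.88581054 218.41804624]
[255.05847767 219.62967525]
```

View pics/w2b.png

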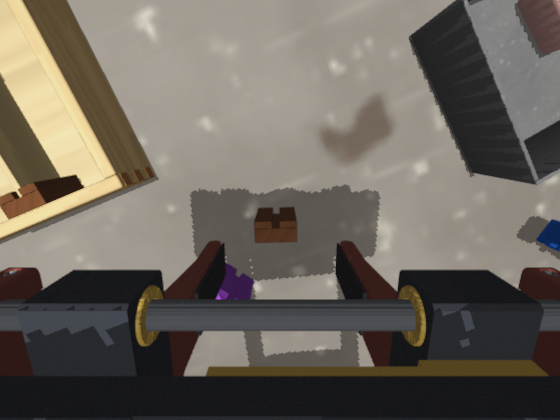

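The cleat sits square between the fingers at (255–297, 219–242), as predicted. Going down and gripping.

```bash
python3 -m jog '{"offset":[[-0.002,-0.006,0.05],[-0.002,-0.006,0.1],[-0.002,-0.006,0.153],[-0.002,-0.006,0.153],[-0.002,-0.006,0.153],[-0.002,-0.006,0.153],[-0.002,-0.006,0.153],[-0.002,-0.006,0.153]],"roll":[0,0,0,0,0,0,0,0],"fingers":[0.5,0.5,0.5,0.5,-0.6,-0.6,-0.6,-0.6]}' 15;python3 -m jog '{"offset":[[0,0,0],[0,0,0],[0,0,0],[0,0,-0.05],[0,0,-0.15],[0,0,-0.25],[0,0,-0.25],[0,0,-0.25]],"roll":[0,0,0,0,0,0,0,0],"fingers":[-0.6,-0.6,-0.6,-0.6,-0.6,-0.6,-0.6,-0.6]}';  python3 -c "
from h import *
go(549.7+9+2+4,188.4,125,89.6)"
```

```text
clock: 2.88
tool_pos: [467.8, -60.6, 30.5]
tool_rot: [0.982, -0.19, 0.001, 0.0]
contact_force: [-0.6, -0.6, 0.4]
opening: 42.7
grip_force: 0.0
clock: 3.55
tool_pos: [468.5, -60.6, 131.2]
tool_rot: [0.982, -0.19, 0.003, 0.0]
contact_force: [-0.3, -0.2, -0.6]
opening: 17.6
grip_force: 0.0
go offset [-0.0095 -0.6673  0.0159] roll -0.2394 cur yaw y -111.94 dist 267.0 q6 1.68 tcp [468.5 -60.6 131.2] 3.55
```

```bash
python3 -c "
from h import *
snap('wrist','w3');snap('side','d3')
V=cv2.imread('pics/w3.png');D=cv2.imread('pics/d3.png')
a=cv2.resize(V[100:310,150:430],None,fx=1.42,fy=1.42);b=cv2.resize(D[200:330,220:400],(400,298))
M=np.zeros((298,800,3),np.uint8);M[:,:a.shape[1]]=a[:298,:400];M[:,400:]=b;cv2.imwrite('pics/m3.png',M)"
```

```text
(no output)
```

View pics/m3.png

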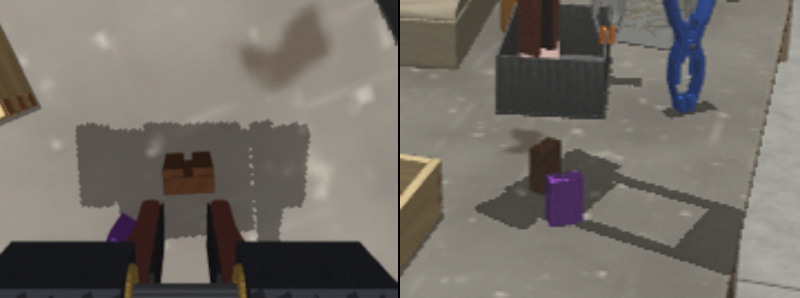

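The crop shows the cleat still standing on the bench at crop (163–213, 152–193). I lifted before the fingers had closed. I'll check its position and repeat with a longer wait.

```bash
python3 -c "
from h import *
C=[at('w3',150+x/1.42,100+y/1.42,48) for x,y in [(163,193),(213,192),(211,153),(167,153)]]
for c in C:print(c.round(1))
print(np.mean(C,0))
go(466.7,-61.4,29,68.3)"
```

```text
[453.6 -39.1  48. ]
[441.8 -70.4  48. ]
[467.4 -78.8  48. ]
[478.  -52.1  48. ]
[460.19401927 -60.08581704  48.        ]
go offset [0.0037 0.0027 0.2487] roll -0.0028 cur yaw y -111.95 dist 99.5 q6 1.68 tcp [465.8 -59.9 128.5] 3.65
```

```bash
python3 -c "
from h import *
snap('wrist','w4')
for f in('w3','w4'):
  for P in [(460.5,-41.1,48),(448.4,-72.7,48),(466,-79,48),(477.4,-48,48)]:print(f,proj(f,P).round(1))
im=cv2.imread('pics/w4.png').astype(int)
r=im[...,2]-im[...,0];m=(r>25)&(im[...,2]<190);m[:190]=0;m[245:]=0;m[:,:240]=0;m[:,320:]=0
for v in range(195,245,2):
  u=np.where(m[v])[0];print(v,u.min() if len(u) else 0,u.max() if len(u) else 0,len(u),end='; ')
go(466.7,-61.4,29,68.3)"
```

```text
w3 [263.9 228.7]
w3 [299.8 228.2]
w3 [299.4 209. ]
w3 [263.8 209.9]
w4 [263.3 226.2]
w4 [299.6 225.7]
w4 [299.2 206.2]
w4 [263.2 207.2]
195 0 0 0; 197 0 0 0; 199 0 0 0; 201 0 0 0; 203 0 0 0; 205 285 291 3; 207 268 292 7; 209 266 289 6; 211 267 276 4; 213 265 298 6; 215 265 299 19; 217 264 299 32; 219 264 300 32; 221 264 300 31; 223 265 300 36; 225 264 300 37; 227 265 300 36; 229 265 300 36; 231 265 300 36; 233 265 297 31; 235 0 0 0; 237 0 0 0; 239 0 0 0; 241 256 305 4; 243 250 309 23; go offset [0.0055 0.0024 0.2471] roll -0.0027 cur yaw y -111.95 dist 98.9 q6 1.68 tcp [465.3 -59.8 127.9] 3.7
```

Run:
```python
from h import *
for f in('d0','d1','d3'):
    im=cv2.imread(f'pics/{f}.png').astype(int);r=im[...,2]-im[...,0];m=(r>12)&(im.sum(2)<260);m=m.astype(np.uint8)
    n,l,st,ce=cv2.connectedComponentsWithStats(m[245:300,260:310])
    for i in range(1,n):
        if st[i][4]>40:print(f,st[i],ce[i].round(1))
    g=m[255:290,270:296]
    print('\n'.join(''.join('#' if x else '.' for x in row) for row in g))
```

```text
d0 [ 10  12  20  27 325] [21.1 24.1]
..........................
..........................
..###.....................
..##########..............
...###########............
....########.#####........
......##############......
......##############......
.....#####.#########......
..##################......
####################......
.....###############......
.....###############......
......##############......
......##############......
......##############......
.....###############......
......##############......
......##############......
......##############......
......############........
......#########...........
......#########...........
......#########...........
......#########...........
......#########...........
......#########...........
......#########...........
.........####.............
..........................
..........................
..........................
..........................
..........................
..........................
d1 [ 11  12  19  27 323] [21.1 24.1]
..........................
..........................
..#####.#.................

[... 1145 characters left out ...]
...#...###############...
.####...###############...
........###############...
........###############...
........###############...
........###############...
........###############...
........###############...
........###############...
........###############...
........###############...
........##########....#...
........#######...........
........#######...........
........#######...........
........#######...........
........#######...........
.......########...........
...#....#######...........
.........######...........
.............##...........
..........................
..........................
..........................
..........................
..........................
```

Run:
```python
from h import *
C=[at('w4',*p,48) for p in [(264.0,234.3),(300.5,233.8),(300,214.8),(264,215.3)]]
for c in C:print(c.round(1))
c=np.mean(C,0);e=C[1]-C[0];y=np.degrees(np.arctan2(e[1],e[0]));print(c,y,np.linalg.norm(e),np.linalg.norm(C[3]-C[0]))
ax=np.radians(y+90);t=c+4*np.array([np.cos(ax),np.sin(ax),0]);print(t)
go(t[0],t[1],29,y)
```

```text
[452.9 -38.6  48. ]
[440.6 -70.7  48. ]
[458.1 -76.8  48. ]
[470.  -45.8  48. ]
[455.41637023 -57.97751137  48.        ] -110.95628234918729 34.325027135908805 18.50220377500903
[459.15178461 -59.4081334   48.        ]
go offset [-0.0139  0.0048  0.2472] roll -0.011 cur yaw y -111.95 dist 99.0 q6 1.68 tcp [465.3 -59.8 127.9] 3.7
```

```bash
python3 -m jog '{"offset":[[-0.014,0.005,0.08],[-0.014,0.005,0.08],[-0.014,0.005,0.08],[-0.014,0.005,0.08],[-0.014,0.005,0.08],[-0.014,0.005,0.08],[-0.014,0.005,0.08],[-0.014,0.005,0.08]],"roll":[-0.01,-0.01,-0.01,-0.01,-0.01,-0.01,-0.01,-0.01],"fingers":[0.5,0.5,0.5,0.5,0.5,0.5,0.5,0.5]}' 20
python3 -c "
from h import *
go(459.2,-59.4,29,-111)"
```

```text
clock: 4.37
tool_pos: [461.1, -60.0, 97.5]
tool_rot: [0.983, -0.183, 0.001, -0.0]
contact_force: [-0.2, 0.0, 1.0]
opening: 64.9
grip_force: 0.0
go offset [-0.0053  0.0003  0.1713] roll -0.0005 cur yaw y -111.05 dist 68.5 q6 1.66 tcp [461.1 -60.   97.5] 4.3667
```

```bash
python3 -m jog '{"offset":[[-0.004,0,0.06],[-0.004,0,0.12],[-0.004,0,0.17],[-0.004,0,0.17],[-0.004,0,0.17],[-0.004,0,0.17],[-0.004,0,0.17],[-0.004,0,0.17]],"roll":[0,0,0,0,0,0,0,0],"fingers":[0.5,0.5,0.5,0.5,0.5,0.2,0,-0.2]}' 20;python3 -m jog '{"offset":[[0,0,0],[0,0,0],[0,0,0],[0,0,0],[0,0,0],[0,0,0],[0,0,0],[0,0,0]],"roll":[0,0,0,0,0,0,0,0],"fingers":[-0.6,-0.6,-0.6,-0.6,-0.6,-0.6,-0.6,-0.6]}';  python3 -c "
from h import *
go(459.2,-59.4,29,-111)"
```

```text
clock: 5.03
tool_pos: [460.2, -59.6, 30.1]
tool_rot: [0.983, -0.183, 0.001, 0.0]
contact_force: [0.1, -0.3, 0.9]
opening: 49.3
grip_force: 0.0
clock: 5.7
tool_pos: [459.7, -59.4, 29.4]
tool_rot: [0.983, -0.183, 0.001, -0.0]
contact_force: [0.0, 1.0, 5.8]
opening: 32.9
grip_force: 20.0
go offset [-0.0012  0.0004  0.0009] roll -0.0006 cur yaw y -111.05 dist 0.6 q6 1.66 tcp [459.7 -59.4  29.4] 5.7
```

```bash
python3 -m jog '{"offset":[[0,0,-0.05],[0,0,-0.15],[0,0,-0.25],[0,0,-0.25],[0,0,-0.25],[0,0,-0.25]],"roll":[0,0,0,0,0,0],"fingers":[-0.6,-0.6,-0.6,-0.6,-0.6,-0.6]}';  python3 -c "
from h import *
go(564.7,188.4,120,89.6)"
```

```text
clock: 6.2
tool_pos: [458.5, -59.2, 128.7]
tool_rot: [0.983, -0.183, -0.0, -0.0]
contact_force: [-1.2, -0.3, -0.6]
opening: 32.7
grip_force: 20.0
go offset [ 0.0253 -0.6731  0.0217] roll -0.2295 cur yaw y -111.05 dist 269.6 q6 1.66 tcp [458.5 -59.2 128.7] 6.2
```

```bash
python3 -m jog '{"offset":[[0,-0.08,0],[0.01,-0.17,0],[0.02,-0.27,0.01],[0.025,-0.37,0.01],[0.025,-0.47,0.01],[0.025,-0.57,0.01],[0.025,-0.63,0.01],[0.025,-0.673,0.01]],"roll":[-0.03,-0.07,-0.11,-0.15,-0.19,-0.23,-0.23,-0.23],"fingers":[-0.6,-0.6,-0.6,-0.6,-0.6,-0.6,-0.6,-0.6]}';python3 -m jog '{"offset":[[0,0,0],[0,0,0],[0,0,0]],"roll":[0,0,0],"fingers":[-0.6,-0.6,-0.6]}';  python3 -c "
from h import *
snap('wrist','w5');snap('scene','s5')
V=cv2.imread('pics/w5.png');D=cv2.imread('pics/s5.png')
a=cv2.resize(V[130:370,100:460],None,fx=1.4,fy=1.4,interpolation=2)
cv2.imwrite('pics/m5.png',cv2.resize(V,None,fx=1.42,fy=1.42,interpolation=2))
go(564.7,188.4,120,89.6)"
```

```text
clock: 6.87
tool_pos: [564.2, 190.7, 122.5]
tool_rot: [1.0, -0.002, -0.002, 0.0]
contact_force: [-0.2, 0.6, -0.1]
opening: 32.7
grip_force: 20.0
clock: 7.12
tool_pos: [563.7, 186.9, 123.8]
tool_rot: [1.0, -0.003, -0.001, 0.001]
contact_force: [0.4, 0.3, -0.4]
opening: 32.3
grip_force: 20.0
go offset [ 0.0013 -0.0043  0.0113] roll -0.0004 cur yaw y -90.44 dist 4.9 q6 1.78 tcp [564.2 186.7 124.5] 7.2167
```

View pics/m5.png

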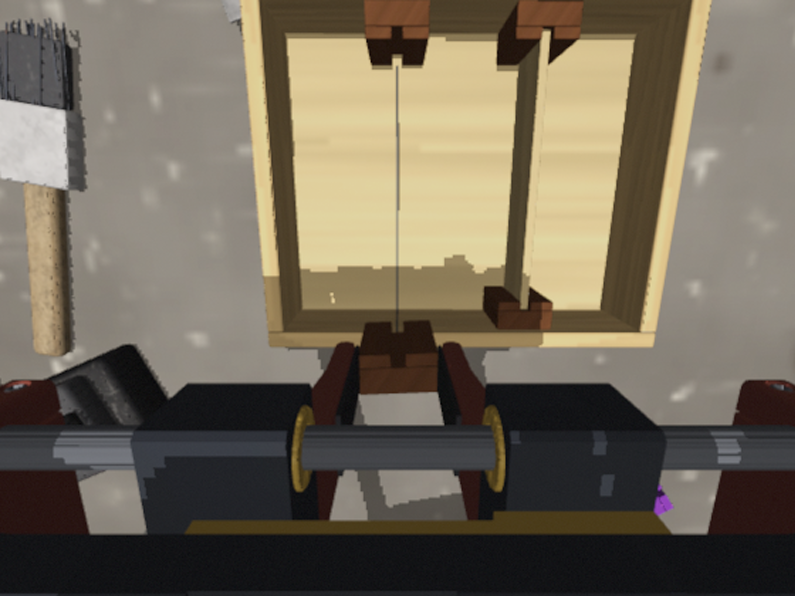

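The cleat is held groove-forward on the pencil line (u≈397). The wall's outer corners are at (268,347) and (655,347), its inner edge at v≈332, and the held cleat's back top edge runs (360,392)–(437,391).

Run:
```python
from h import *
g=lambda u,v,z:at('w5',(u+.5)/1.42-.5,(v+.5)/1.42-.5,z).round(1)
print('outer',g(268,347,60),g(655,347,60),'inner',g(300,332,60),g(600,332,60))
print('pencil',g(398,325,6),g(398,80,6))
print('fitted',g(497,328,54),g(551,328,54))
print('held top back',g(360,392,143),g(437,391,143),'groove',g(388,367,143),g(407,367,143),'tcp',env.sense()['tool_pos'])
```

```text
outer [540.4 268.5  60. ] [539.4  26.2  60. ] inner [550.2 247.9  60. ] [549.5  61.9  60. ]
pencil [537.3 187.1   6. ] [704.1 186.5   6. ]
fitted [550.4 124.4  54. ] [550.2  90.2  54. ]
held top back [551.1 203.4 143. ] [551.5 170.5 143. ] groove [562.6 191.3 143. ] [562.6 183.4 143. ] tcp [564.18764635 186.68473728 124.52011007]
```

```bash
python3 -m jog '{"offset":[[0.002,-0.001,0.04],[0.002,-0.001,0.08],[0.002,-0.001,0.12],[0.002,-0.001,0.15],[0.002,-0.001,0.18],[0.002,-0.001,0.2],[0.002,-0.001,0.205],[0.002,-0.001,0.21]],"roll":[0,0,0,0,0,0,0,0],"fingers":[-0.6,-0.6,-0.6,-0.6,-0.6,-0.6,-0.6,-0.6]}';python3 -m jog '{"offset":[[0,0,0],[0,0,0.003],[0,0,0.006],[0,0,0.009],[0,0,0.009],[0,0,0.009]],"roll":[0,0,0,0,0,0],"fingers":[-0.6,-0.6,-0.6,-0.6,-0.6,-0.6]}';  python3 -c "
from h import *
go(564.7,187.2,35.4,89.6)"
```

```text
clock: 7.88
tool_pos: [565.9, 188.5, 40.7]
tool_rot: [1.0, -0.003, -0.0, -0.0]
contact_force: [0.7, 0.6, 0.1]
opening: 32.8
grip_force: 20.0
clock: 8.38
tool_pos: [566.0, 188.8, 37.5]
tool_rot: [1.0, -0.003, 0.0, -0.0]
contact_force: [0.6, -0.3, 1.0]
opening: 32.6
grip_force: 20.0
go offset [-0.0031  0.0039  0.0053] roll 0.0006 cur yaw y -90.35 dist 2.9 q6 1.78 tcp [566.  188.8  37.5] 8.3833
```

```bash
python3 -m jog '{"offset":[[-0.003,0.003,0.003],[-0.004,0.003,0.006],[-0.004,0.003,0.006],[-0.004,0.003,0.006]],"roll":[0,0,0,0],"fingers":[-0.6,-0.6,-0.6,-0.6]}'; python3 -m jog '{"offset":[[0,0,0],[0,0,0],[0,0,0],[0,0,0],[0,0,0]],"roll":[0,0,0,0,0],"fingers":[-0.6,-0.6,-0.6,-0.6,-0.6]}'
```

```text
clock: 8.72
tool_pos: [564.7, 187.5, 35.5]
tool_rot: [1.0, -0.003, 0.0, -0.0]
contact_force: [-0.2, 0.0, 4.8]
opening: 32.2
grip_force: 20.0
clock: 9.13
tool_pos: [564.7, 187.6, 35.4]
tool_rot: [1.0, -0.003, 0.0, -0.0]
contact_force: [-0.1, -0.3, 5.9]
opening: 32.6
grip_force: 20.0
```

```bash
python3 -m jog '{"offset":[[0,0,0],[0,0,0],[0,0,0],[0,0,0],[0,0,0],[0,0,0],[0,0,0],[0,0,0]],"roll":[0,0,0,0,0,0,0,0],"fingers":[0,0.15,0.2,0.2,0.2,0.2,0.2,0.2]}'; python3 -m jog '{"offset":[[0,0,-0.05],[0,0,-0.12],[0,0,-0.22],[0,0,-0.32],[0,0,-0.42],[0,0,-0.42],[0,0,-0.42],[0,0,-0.42]],"roll":[0,0,0,0,0,0,0,0],"fingers":[0.2,0.2,0.2,0.2,1,1,1,1]}'
python3 - <<'E'
from h import *
snap('wrist','w6')
V=cv2.imread('pics/w6.png')
print(proj('w6',[555,187,54]),env.sense()['tool_pos'])
u,v=proj('w6',[555,187,54]).astype(int)
c=V[v-50:v+50,u-66:u+66];print(u-66,v-50)
cv2.imwrite('pics/m6.png',cv2.resize(c,None,fx=6,fy=6,interpolation=2))
E
```

```text
clock: 9.8
tool_pos: [564.3, 187.5, 35.0]
tool_rot: [1.0, -0.003, -0.0, -0.0]
contact_force: [-1.2, 0.4, -0.7]
opening: 52.9
grip_force: 0.0
clock: 10.47
tool_pos: [563.9, 187.4, 202.7]
tool_rot: [1.0, -0.003, -0.0, -0.0]
contact_force: [-0.4, -0.6, -0.1]
opening: 76.0
grip_force: 0.0
[280.73498    206.45256014] [563.16975664 187.24063572 201.65639099]
214 156
```

View pics/m6.png

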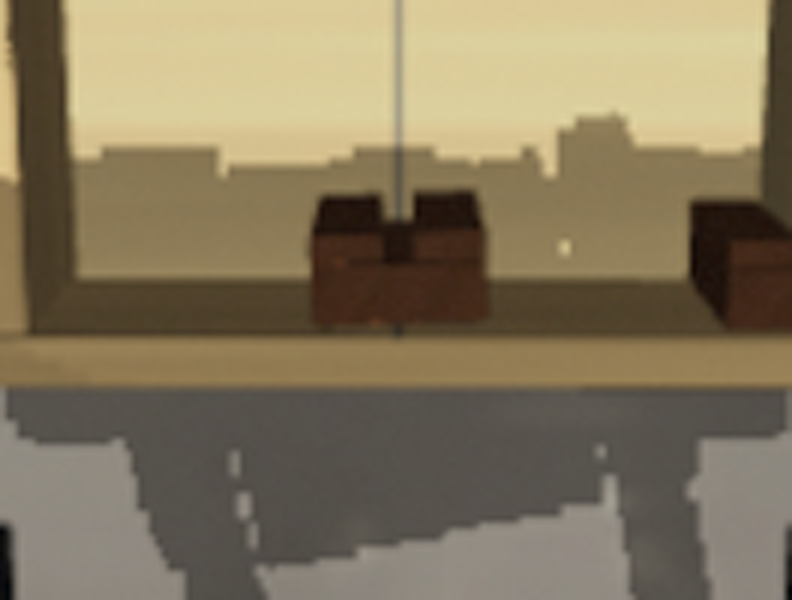

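The cleat stands upright with its groove centred on the line. Its back edge is at crop v=324 against 328 for the fitted cleat, so the gap is about 1 mm. Now locating the clamp.

Run:
```python
from h import *
for uv in [(100,225),(205,220),(265,228),(280,200),(240,30)]:print('rib',uv,at('d0',*uv,0).round(0))
print('pads',tri([('d0',314.1,215),('w1',514,167)]).round(1), at('w1',514,167,65).round(1))
im=cv2.imread('pics/d0.png');h=cv2.cvtColor(im,cv2.COLOR_BGR2HSV);m=cv2.inRange(h,(5,190,150),(18,255,255));m[:, :295]=0;m[:,335:]=0
n,l,st,ce=cv2.connectedComponentsWithStats(m)
for i in range(1,n):
  if st[i][4]>3:print(st[i],ce[i])
go(500,-640,290,0)
```

```text
rib (100, 225) [1087. -238.    0.]
rib (205, 220) [ 802. -372.    0.]
rib (265, 228) [ 604. -364.    0.]
rib (280, 200) [ 635. -631.    0.]
rib (240, 30) [-26877.  73453.      0.]
pads [ 456.1 -363.5   57.7] [ 456.8 -357.8   65. ]
go offset [-0.1458  2.0691 -0.2197] roll 0.9961 cur yaw y -90.35 dist 834.3 q6 1.78 tcp [563.2 187.2 201.7] 10.5167
```

```bash
python3 -m jog '{"offset":[[-0.02,0.05,-0.1],[-0.05,0.15,-0.15],[-0.08,0.25,-0.2],[-0.1,0.35,-0.22],[-0.12,0.45,-0.22],[-0.14,0.55,-0.22],[-0.14,0.65,-0.22],[-0.14,0.75,-0.22]],"roll":[-0.07,-0.14,-0.21,-0.28,-0.35,-0.42,-0.49,-0.56],"fingers":[1,1,1,1,1,1,1,1]}'
python3 - <<'E'
from h import *
go(456,-440,290,-0.1)
print(env.sense()['q'].round(2))
E
```

```text
clock: 11.18
tool_pos: [504.9, -97.0, 289.1]
tool_rot: [0.907, 0.422, -0.001, -0.001]
contact_force: [1.2, 0.2, 0.2]
opening: 87.9
grip_force: 0.0
go offset [-0.7345  0.4593 -0.0031] roll -0.4449 cur yaw y -40.14 dist 346.5 q6 0.38 tcp [504.9 -97.  289.1] 11.1833
[-0.32  0.17  1.57  0.    1.41  0.38]
```

```bash
python3 -m jog '{"offset":[[-0.1,0.06,0],[-0.2,0.12,0],[-0.29,0.18,0],[-0.38,0.24,0],[-0.47,0.3,0],[-0.56,0.36,0],[-0.65,0.41,0],[-0.735,0.46,0]],"roll":[-0.07,-0.14,-0.21,-0.28,-0.35,-0.4,-0.445,-0.445],"fingers":[1,1,1,1,1,1,1,1]}'
python3 -m jog '{"offset":[[0,0,0],[0,0,0],[0,0,0],[0,0,0]],"roll":[0,0,0,0],"fingers":[1,1,1,1]}'
cat > cl.py <<'E'
from h import *
def orange(f,k=3,minA=6):
    im=cv2.imread(f'pics/{f}.png');h=cv2.cvtColor(im,cv2.COLOR_BGR2HSV);m=cv2.inRange(h,(4,170,110),(20,255,255))
    n,l,st,ce=cv2.connectedComponentsWithStats(m)
    for i in range(1,n):
        if st[i][4]>=minA:
            ys,xs=np.where(l==i);r=cv2.minAreaRect(np.c_[xs,ys].astype(np.float32))
            print(f,'box',st[i],'c',ce[i].round(1),'rect',np.round(cv2.boxPoints(r),1).tolist())
E
python3 - <<'E'
from cl import *
snap('wrist','w7');snap('side','d7')
for f in('w7','d7'):orange(f)
go(456,-440,290,-0.1)
for P in [(456,-361,200),(456,-361,60)]:print(proj('w7',P))
E
```

```text
clock: 11.85
tool_pos: [457.9, -422.3, 288.2]
tool_rot: [0.708, 0.706, 0.0, -0.002]
contact_force: [0.5, 0.0, 0.4]
opening: 88.1
grip_force: 0.0
clock: 12.18
tool_pos: [459.2, -419.2, 289.7]
tool_rot: [0.709, 0.705, 0.0, -0.001]
contact_force: [0.3, 1.0, -0.0]
opening: 88.0
grip_force: 0.0
w7 box [290 127  28  29 567] c [302.8 142.1] rect [[288.6000061035156, 130.10000610351562], [314.29998779296875, 126.19999694824219], [318.6000061035156, 154.3000030517578], [293.0, 158.1999969482422]]
w7 box [240 137  29  31 602] c [254.6 151.5] rect [[238.6999969482422, 140.6999969482422], [264.70001220703125, 135.5], [270.20001220703125, 163.0], [244.1999969482422, 168.1999969482422]]
w7 box [283 139   5  13  29] c [285.  144.7] rect [[282.5, 139.1999969482422], [285.1000061035156, 138.8000030517578], [287.1000061035156, 150.8000030517578], [284.5, 151.1999969482422]]
w7 box [272 141   4  12  22] c [273.7 146.4] rect [[272.0, 141.0], [275.0, 141.0], [275.0, 152.0], [272.0, 152.0]]
w7 box [378 230  50  34 950] c [400.  245.4] rect [[376.20001220703125, 232.5], [423.20001220703125, 226.89999389648
[... 245 characters left out ...]
81.39999389648438]]
d7 box [320 166   7  17  46] c [323.2 173.3] rect [[318.70001220703125, 181.10000610351562], [324.6000061035156, 165.5], [327.29998779296875, 166.5], [321.3999938964844, 182.1999969482422]]
d7 box [310 211   3   8  12] c [310.8 214.5] rect [[309.0, 217.8000030517578], [310.3999938964844, 210.89999389648438], [312.20001220703125, 211.1999969482422], [310.79998779296875, 218.1999969482422]]
d7 box [314 212   3   7  15] c [314.7 214.9] rect [[314.0, 212.0], [316.0, 212.0], [316.0, 218.0], [314.0, 218.0]]
go offset [-0.0517 -0.0089  0.0015] roll -0.0022 cur yaw y -0.3 dist 21.0 q6 -0.85 tcp [ 459.7 -419.3  290.6] 12.2833
[277.53590901 151.06536173]
[278.62106927 146.72663368]
```

Run:
```python
from cl import *
for z in(190,200,210):
    A=at('w7',254.5,151.9,z);B=at('w7',303.6,142.2,z);d=B-A
    print(z,A.round(1),B.round(1),'mid',((A+B)/2).round(1),'head',np.degrees(np.arctan2(d[1],d[0])).round(1),np.linalg.norm(d).round(1))
print('grip tops tri',tri([('w7',303.6,142.2),('d7',305.6,173)]).round(1),tri([('w7',254.5,151.9),('d7',323.2,173.3)]).round(1))
print('pads',at('w7',279.4,145.6,65).round(1),tri([('w7',279.4,145.6),('d7',312.9,214.7)]).round(1))
print('top',[at('d7',u,165.5,210).round(1) for u in(303,326)])
# outer corners at z 210
for p in [(288.6,130.1),(314.3,126.2),(318.6,154.3),(293,158.2),(238.7,140.7),(264.7,135.5),(270.2,163),(244.2,168.2)]:print(p,at('w7',*p,208).round(1))
```

```text
190 [ 434.3 -362.1  190. ] [ 480.2 -353.4  190. ] mid [ 457.2 -357.8  190. ] head 10.7 46.8
200 [ 435.1 -361.7  200. ] [ 479.5 -353.3  200. ] mid [ 457.3 -357.5  200. ] head 10.7 45.1
210 [ 436.  -361.2  210. ] [ 478.7 -353.2  210. ] mid [ 457.4 -357.2  210. ] head 10.7 43.4
grip tops tri [ 481.5 -353.4  182.3] [ 434.1 -362.3  183.1]
pads [ 457.1 -359.4   65. ] [ 457.9 -359.3   59.9]
top [array([ 483.8, -326.7,  210. ]), array([ 424.5, -345.6,  210. ])]
(288.6, 130.1) [ 465.7 -343.   208. ]
(314.3, 126.2) [ 487.8 -339.9  208. ]
(318.6, 154.3) [ 492.2 -363.6  208. ]
(293, 158.2) [ 469.7 -366.9  208. ]
(238.7, 140.7) [ 422.3 -351.7  208. ]
(264.7, 135.5) [ 445.  -347.4  208. ]
(270.2, 163) [ 449.5 -371.   208. ]
(244.2, 168.2) [ 426.3 -375.5  208. ]
```

Run:
```python
from cl import *
for nm,(x,y) in dict(b=(486,-352),a=(428,-362)).items():
    for z in(150,160,170,180,190,200,205,210):print(nm,z,proj('d7',[x,y,z]).round(1))
for z in(45,50,55,60,65,70):print('pad',z,proj('d7',[457,-359,z]).round(1))
```

```text
b 150 [303.8 184.2]
b 160 [303.9 180.8]
b 170 [304.  177.3]
b 180 [304.1 173.8]
b 190 [304.2 170.3]
b 200 [304.3 166.8]
b 205 [304.3 165. ]
b 210 [304.4 163.2]
a 150 [325. 185.]
a 160 [325.1 181.6]
a 170 [325.3 178.1]
a 180 [325.4 174.6]
a 190 [325.6 171.1]
a 200 [325.7 167.5]
a 205 [325.8 165.8]
a 210 [325.9 164. ]
pad 45 [313.3 219.6]
pad 50 [313.4 218. ]
pad 55 [313.4 216.4]
pad 60 [313.5 214.7]
pad 65 [313.5 213.1]
pad 70 [313.6 211.4]
```

```bash
python3 -c "
from cl import *
go(457.2,-358,235,10.6)"
```

```text
go offset [ 0.1531 -0.0069  0.1392] roll -0.1211 cur yaw y -0.3 dist 82.8 q6 -0.85 tcp [ 459.7 -419.3  290.6] 12.2833
```

```bash
python3 -m jog '{"offset":[[0.08,-0.007,0.03],[0.153,-0.007,0.06],[0.153,-0.007,0.1],[0.153,-0.007,0.139],[0.153,-0.007,0.139],[0.153,-0.007,0.139],[0.153,-0.007,0.139]],"roll":[-0.06,-0.121,-0.121,-0.121,-0.121,-0.121,-0.121],"fingers":[1,1,1,1,1,1,1]}' 30
python3 - <<'E'
from cl import *
snap('wrist','w8');snap('side','d8');snap('scene','s8')
for f in('w8','d8'):orange(f)
print([proj('w8',p).round(1) for p in[(436,-361.2,205),(478.7,-353.4,205)]])
go(457.2,-358,184,10.6)
E
```

```text
clock: 12.87
tool_pos: [457.6, -359.8, 236.3]
tool_rot: [0.639, 0.769, 0.0, 0.001]
contact_force: [1.1, 0.3, 0.6]
opening: 87.4
grip_force: 0.0
w8 box [274 185   6  10  56] c [276.4 189.4] rect [[274.0, 185.0], [279.0, 185.0], [279.0, 194.0], [274.0, 194.0]]
w8 box [283 185   6  11  60] c [285.6 189.7] rect [[283.0, 185.0], [288.0, 185.0], [288.0, 195.0], [283.0, 195.0]]
w8 box [237 203  31  41 901] c [251.7 222.4] rect [[227.5, 219.6999969482422], [263.3999938964844, 200.3000030517578], [277.29998779296875, 226.1999969482422], [241.39999389648438, 245.5]]
w8 box [295 203  32  42 931] c [310.8 223.3] rect [[284.3999938964844, 226.5], [298.3999938964844, 200.5], [336.0, 220.6999969482422], [322.0, 246.8000030517578]]
w8 box [359 332  34  35 755] c [373.3 345.4] rect [[359.0, 366.0], [359.0, 332.0], [392.0, 332.0], [392.0, 366.0]]
d8 box [303 166   6  16  51] c [305.7 173.3] rect [[301.8999938964844, 166.6999969482422], [304.8999938964844, 165.6999969482422], [309.79998779296875, 180.39999389648438], [306.79998779296875, 181.39999389648438]]
d8 box [320 166   7  17  45] c [323.1 173.6] rect [[318.6000061035156, 181.0], [324.70001220703125, 165.89999389648438], [327.20001220703125, 166.89999389648438], [321.20001220703125, 182.10000610351562]]
d8 box [310 211   3   8  12] c [310.8 214.9] rect [[309.70001220703125, 217.89999389648438], [310.79998779296875, 211.0], [312.1000061035156, 211.1999969482422], [311.0, 218.1999969482422]]
d8 box [314 212   3   7  15] c [314.7 214.9] rect [[314.0, 212.0], [316.0, 212.0], [316.0, 218.0], [314.0, 218.0]]
[array([253. , 229.2]), array([310. , 229.6])]
go offset [ 0.0065 -0.      0.1312] roll -0.0013 cur yaw y 10.48 dist 52.5 q6 -0.97 tcp [ 457.6 -360.5  236.5] 13.0167
```

The grips sit symmetrically (u 237 and 326 about 281, equal v), so the tool is centred and square. Descending and squeezing.

```bash
python3 -m jog '{"offset":[[0.005,0.001,0.03],[0.005,0.001,0.06],[0.005,0.001,0.09],[0.005,0.001,0.12],[0.005,0.001,0.131],[0.005,0.001,0.131],[0.005,0.001,0.131],[0.005,0.001,0.131]],"roll":[0,0,0,0,0,0,0,0],"fingers":[1,1,1,1,1,1,0.8,0.6]}' 30
python3 -m jog '{"offset":[[0,0,0],[0,0,0],[0,0,0],[0,0,0],[0,0,0],[0,0,0],[0,0,0],[0,0,0]],"roll":[0,0,0,0,0,0,0,0],"fingers":[0.45,0.3,0.15,0,-0.15,-0.33,-0.33,-0.33]}'
python3 -m jog '{"offset":[[0,0,0],[0,0,0],[0,0,0],[0,0,0],[0,0,0],[0,0,0]],"roll":[0,0,0,0,0,0],"fingers":[-0.33,-0.33,-0.33,-0.33,-0.33,-0.33]}'
python3 - <<'E'
from cl import *
snap('wrist','w9');snap('side','d9')
for f in('w9','d9'):orange(f)
E
```

```text
clock: 13.68
tool_pos: [457.5, -358.4, 183.9]
tool_rot: [0.64, 0.769, -0.0, 0.001]
contact_force: [0.3, 0.2, 0.3]
opening: 77.8
grip_force: 0.0
clock: 14.35
tool_pos: [457.0, -357.8, 182.9]
tool_rot: [0.64, 0.769, 0.0, -0.0]
contact_force: [0.2, -0.2, -0.9]
opening: 30.0
grip_force: 6.0
clock: 14.85
tool_pos: [457.0, -357.8, 182.9]
tool_rot: [0.64, 0.769, 0.0, -0.0]
contact_force: [-0.4, 0.4, -1.7]
opening: 29.9
grip_force: 6.1
w9 box [252 193   9  10  54] c [257.1 196.8] rect [[252.0, 193.0], [260.0, 193.0], [260.0, 202.0], [252.0, 202.0]]
w9 box [303 194   9  13  77] c [306.2 198.7] rect [[303.0, 194.0], [311.0, 194.0], [311.0, 206.0], [303.0, 206.0]]
w9 box [257 219  20  56 894] c [266.4 247.1] rect [[257.0, 219.0], [276.0, 219.0], [276.0, 274.0], [257.0, 274.0]]
w9 box [285 219  21  57 929] c [294.5 248.2] rect [[285.0, 219.0], [305.0, 219.0], [305.0, 275.0], [285.0, 275.0]]
d9 box [310 167   3  17  45] c [311.1 175.7] rect [[310.0, 167.0], [312.0, 167.0], [312.0, 183.0], [310.0, 183.0]]
d9 box [317 167   4  17  45] c [318.  174.8] rect [[315.79998779296875, 182.89999389648438], [317.20001220703125, 166.89999389648438], [320.1000061035156, 167.1999969482422], [318.70001220703125, 183.10000610351562]]
d9 box [302 212   4   8  19] c [303.5 215.5] rect [[301.5, 218.89999389648438], [303.29998779296875, 211.8000030517578], [305.6000061035156, 212.39999389648438], [303.8999938964844, 219.5]]
d9 box [322 214   3   7  10] c [322.5 217.5] rect [[320.29998779296875, 214.6999969482422], [322.0, 214.0], [324.20001220703125, 219.5], [322.5, 220.1999969482422]]
```

```bash
python3 -m jog '{"offset":[[0,0,-0.01],[0,0,-0.03],[0,0,-0.06],[0,0,-0.1],[0,0,-0.14],[0,0,-0.18],[0,0,-0.22],[0,0,-0.25]],"roll":[0,0,0,0,0,0,0,0],"fingers":[-0.33,-0.33,-0.33,-0.33,-0.33,-0.33,-0.33,-0.33]}'
python3 -m jog '{"offset":[[0,0,-0.03],[0,0,-0.04],[0,0,-0.04],[0,0,-0.04]],"roll":[0,0,0,0],"fingers":[-0.33,-0.33,-0.33,-0.33]}'
python3 - <<'E'
from cl import *
snap('wrist','w10')
orange('w10')
go(554.4,187.4,280,-0.4)
E
```

```text
clock: 15.62
tool_pos: [457.4, -358.3, 285.4]
tool_rot: [0.639, 0.769, -0.0, 0.001]
contact_force: [0.4, -1.0, -0.6]
opening: 29.4
grip_force: 6.1
clock: 15.95
tool_pos: [457.0, -357.8, 299.0]
tool_rot: [0.64, 0.769, 0.0, 0.0]
contact_force: [0.4, -0.9, -1.0]
opening: 29.7
grip_force: 6.1
w10 box [252 193   9  10  56] c [257.  196.7] rect [[252.0, 193.0], [260.0, 193.0], [260.0, 202.0], [252.0, 202.0]]
w10 box [303 193  10  14  79] c [306.3 198.6] rect [[299.3999938964844, 204.39999389648438], [305.0, 191.39999389648438], [312.20001220703125, 194.5], [306.6000061035156, 207.60000610351562]]
w10 box [256 219  20  56 847] c [265.9 247.5] rect [[255.39999389648438, 273.79998779296875], [257.29998779296875, 218.5], [275.29998779296875, 219.10000610351562], [273.3999938964844, 274.3999938964844]]
w10 box [286 219  19  57 890] c [294.4 247.7] rect [[286.0, 219.0], [304.0, 219.0], [304.0, 275.0], [286.0, 275.0]]
go offset [1.2952 0.4881 0.0468] roll 0.121 cur yaw y 10.49 dist 554.0 q6 -0.97 tcp [ 456.7 -357.6  298.4] 16.0
```

The clamp came away with no shift in the grip: pads at (257,197) and (306,199), as before. Carrying it to the drawer in three gentle legs.

```bash
python3 -m jog '{"offset":[[0.02,0.008,0],[0.06,0.023,0],[0.11,0.042,0],[0.17,0.064,0],[0.23,0.087,0],[0.29,0.11,0],[0.35,0.132,0],[0.41,0.155,0]],"roll":[0,0.015,0.03,0.045,0.06,0.08,0.1,0.121],"fingers":[-0.33,-0.33,-0.33,-0.33,-0.33,-0.33,-0.33,-0.33]}'
python3 -c "
from h import *
go(554.4,187.4,280,-0.4)"
```

```text
clock: 16.67
tool_pos: [487.6, -183.2, 298.1]
tool_rot: [0.71, 0.704, -0.0, -0.001]
contact_force: [-0.7, -0.7, -1.1]
opening: 29.6
grip_force: 6.1
go offset [0.9279 0.1591 0.0462] roll -0.0011 cur yaw y -0.5 dist 377.0 q6 -0.48 tcp [ 487.6 -183.2  298.1] 16.6667
```

```bash
python3 -m jog '{"offset":[[0.06,0.01,0],[0.12,0.02,0],[0.18,0.03,0],[0.24,0.04,0],[0.3,0.05,0],[0.36,0.06,0],[0.42,0.07,0],[0.48,0.08,0]],"roll":[0,0,0,0,0,0,0,0],"fingers":[-0.33,-0.33,-0.33,-0.33,-0.33,-0.33,-0.33,-0.33]}'
python3 -m jog '{"offset":[[0.06,0.01,0],[0.12,0.02,0],[0.18,0.03,0],[0.24,0.04,0],[0.3,0.055,0.01],[0.35,0.065,0.02],[0.39,0.07,0.03],[0.41,0.075,0.04]],"roll":[0,0,0,0,0,0,0,0],"fingers":[-0.33,-0.33,-0.33,-0.33,-0.33,-0.33,-0.33,-0.33]}'
python3 -c "
from h import *
go(554.4,187.4,280,-0.4)"
```

```text
clock: 17.33
tool_pos: [520.7, 8.3, 298.2]
tool_rot: [0.71, 0.705, -0.0, -0.001]
contact_force: [0.6, 0.5, -1.7]
opening: 29.4
grip_force: 6.1
clock: 18.0
tool_pos: [551.7, 172.7, 281.8]
tool_rot: [0.709, 0.705, -0.0, -0.001]
contact_force: [-0.1, 0.3, -1.7]
opening: 29.7
grip_force: 6.1
go offset [0.0369 0.0065 0.0046] roll 0.0011 cur yaw y -0.3 dist 15.1 q6 0.19 tcp [551.7 172.7 281.8] 18.0
```

```bash
python3 -m jog '{"offset":[[0,0,0],[0,0,0],[0,0,0],[0,0,0]],"roll":[0,0,0,0],"fingers":[-0.33,-0.33,-0.33,-0.33]}'
python3 -c "
from cl import *
snap('wrist','w11');snap('side','d11');snap('scene','s11')
orange('w11');orange('d11');orange('s11')
go(554.4,187.4,280,-0.4)
V=cv2.imread('pics/w11.png')
cv2.imwrite('pics/m11.png',cv2.resize(V[90:300,140:420],None,fx=2.8,fy=2.8,interpolation=2))"
```

```text
clock: 18.33
tool_pos: [552.6, 169.3, 283.2]
tool_rot: [0.71, 0.704, -0.0, 0.0]
contact_force: [-0.4, 0.4, -0.5]
opening: 29.4
grip_force: 6.1
w11 box [252 193   9  10  57] c [256.9 196.8] rect [[252.0, 193.0], [260.0, 193.0], [260.0, 202.0], [252.0, 202.0]]
w11 box [303 194  10  13  79] c [306.5 198.6] rect [[303.0, 194.0], [312.0, 194.0], [312.0, 206.0], [303.0, 206.0]]
w11 box [257 220  18  55 726] c [264.9 250.9] rect [[257.0, 220.0], [274.0, 220.0], [274.0, 274.0], [257.0, 274.0]]
w11 box [286 220  20  56 792] c [294.6 250.4] rect [[285.3999938964844, 274.70001220703125], [287.1000061035156, 219.89999389648438], [305.79998779296875, 220.39999389648438], [304.20001220703125, 275.29998779296875]]
d11 box [192 178   8  28 151] c [194.9 190.5] rect [[189.8000030517578, 204.5], [192.3000030517578, 177.5], [199.1999969482422, 178.10000610351562], [196.60000610351562, 205.1999969482422]]
d11 box [200 180   8  27 139] c [203.5 192.6] rect [[199.8000030517578, 180.3000030517578], [206.8000030517578, 179.89999389648438], [208.3000030517578, 205.8000030517578], [201.3000030517578, 206.1999
[... 243 characters left out ...]
53  10   9  36] c [215.8 257.5] rect [[210.0, 257.0], [216.0, 251.0], [221.0, 256.0], [215.0, 262.0]]
s11 box [186 165  16  24 280] c [193.6 177.2] rect [[185.6999969482422, 165.39999389648438], [199.89999389648438, 164.3000030517578], [201.6999969482422, 187.5], [187.5, 188.60000610351562]]
s11 box [187 219  10   8  56] c [191.8 222.5] rect [[186.0, 221.0], [195.89999389648438, 218.5], [197.1999969482422, 223.89999389648438], [187.39999389648438, 226.39999389648438]]
s11 box [198 230  11   6  34] c [202.5 233. ] rect [[198.0, 230.0], [208.0, 230.0], [208.0, 235.0], [198.0, 235.0]]
go offset [0.0447 0.0038 0.0083] roll -0.0007 cur yaw y -0.46 dist 18.3 q6 0.19 tcp [552.7 169.5 283.3] 18.4833
```

View pics/m11.png

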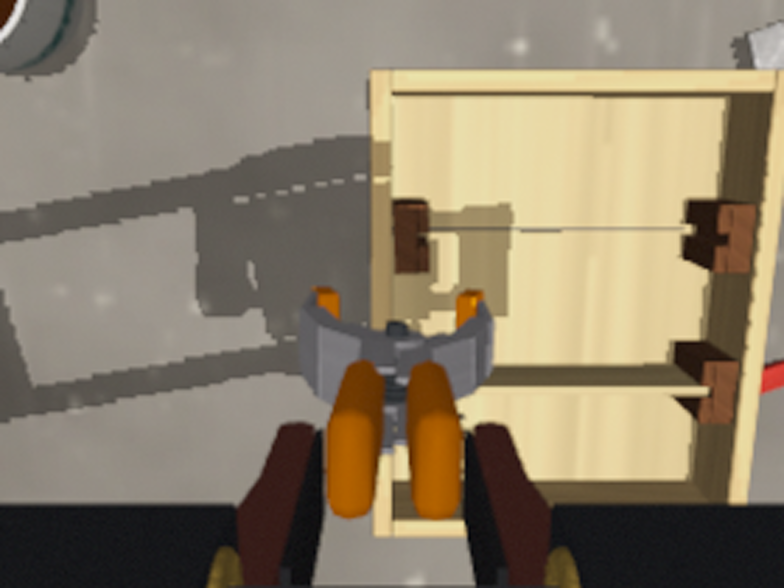

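The clamp is held open square above the front wall: the pads at crop (327,303) and (470,308) straddle the wall (u 372–393) and cleat (u 393–430, v 200–272), and the pencil line is at v=230. Computing the remaining shift.

Run:
```python
from cl import *
g=lambda u,v,z:at('w11',140+(u+.5)/2.8-.5,90+(v+.5)/2.8-.5,z).round(1)
print('wall outer',g(372,200,60),g(372,90,60),'inner',g(392.5,160,60),'cleat',g(394,200,54),g(394,272,54),g(430,203,54),g(430,269,54))
print('pencil',g(440,229.5,6),g(680,230,6))
for nm,w,d,s in[('+x',(306.5,198.6),(189.2,251),(191.8,222.5)),('-x',(256.9,196.8),(215.8,257.5),(202.5,233))]:
    for c in ([('w11',*w),('d11',*d)],[('w11',*w),('s11',*s)],[('w11',*w),('s11',*s),('d11',*d)]):print(nm,tri(c).round(1))
for u,v in[(252,193),(261,202),(303,194),(312,206)]:print(at('w11',u,v,155).round(1))
print(env.sense()['tool_pos'])
```

```text
wall outer [541.4 208.1  60. ] [542.  259.1  60. ] inner [551.5 227.   60. ] cleat [552.1 207.6  54. ] [551.9 171.7  54. ] [569.9 206.   54. ] [570.1 173.2  54. ]
pencil [577.6 187.6   6. ] [711.1 186.6   6. ]
+x [579.3 176.8 161.9]
+x [579.  174.2 158.4]
+x [579.4 174.4 159.5]
-x [526.2 177.5 156.1]
-x [525.9 175.6 152.2]
-x [525.9 175.7 153.8]
[521.5 181.8 155. ]
[531.  171.9 155. ]
[576.2 180.5 155. ]
[586.1 167.2 155. ]
[552.72294717 169.51992078 283.31010959]
```

```bash
python3 -m jog '{"offset":[[0.015,0.004,0],[0.03,0.004,0],[0.045,0.004,0],[0.045,0.004,0.03],[0.045,0.004,0.06],[0.045,0.004,0.08],[0.045,0.004,0.08],[0.045,0.004,0.08]],"roll":[0,0,0,0,0,0,0,0],"fingers":[-0.33,-0.33,-0.33,-0.33,-0.33,-0.33,-0.33,-0.33]}'
python3 -m jog '{"offset":[[0,0,0],[0,0,0],[0,0,0],[0,0,0]],"roll":[0,0,0,0],"fingers":[-0.33,-0.33,-0.33,-0.33]}'
python3 - <<'E'
from cl import *
snap('wrist','w12');snap('side','d12');snap('scene','s12')
for f in('w12','d12','s12'):orange(f)
go(554.4,187.3,166,-0.4)
im=cv2.imread('pics/w12.png')
for v in (150,160,170,180):print(v,im[v,240:330].sum(1).tolist())
E
```

```text
clock: 19.15
tool_pos: [554.0, 188.5, 250.6]
tool_rot: [0.709, 0.705, -0.0, -0.0]
contact_force: [0.2, 0.3, -1.1]
opening: 30.1
grip_force: 6.1
clock: 19.48
tool_pos: [554.7, 188.3, 251.5]
tool_rot: [0.71, 0.705, 0.0, 0.0]
contact_force: [-0.0, -0.3, -1.7]
opening: 29.5
grip_force: 6.1
w12 box [253 193   8  11  58] c [257. 197.] rect [[253.0, 193.0], [260.0, 193.0], [260.0, 203.0], [253.0, 203.0]]
w12 box [303 194  10  13  78] c [306.4 198.7] rect [[303.0, 194.0], [312.0, 194.0], [312.0, 206.0], [303.0, 206.0]]
w12 box [256 220  19  55 726] c [264.8 250.8] rect [[255.10000610351562, 273.6000061035156], [258.29998779296875, 219.60000610351562], [276.20001220703125, 220.6999969482422], [273.0, 274.6000061035156]]
w12 box [285 220  21  56 785] c [294.5 250. ] rect [[284.0, 274.3999938964844], [287.1000061035156, 219.6999969482422], [306.6000061035156, 220.8000030517578], [303.3999938964844, 275.5]]
d12 box [187 198   8  28 148] c [190.1 210.5] rect [[184.6999969482422, 224.60000610351562], [187.5, 197.3000030517578], [194.3000030517578, 198.0], [191.60000610351562, 225.3000030517578]]
d
[... 2272 characters left out ...]
 397, 391, 391, 388, 387, 383, 376, 379, 377, 376, 376, 375, 373, 371, 371, 371, 370, 371, 375, 383, 397, 408, 408, 408, 406, 406, 406, 404, 401, 398, 400, 406, 406, 403, 400, 398, 398, 401, 402, 399, 399, 401, 402, 408, 408, 514, 621, 620, 621]
180 [276, 271, 269, 272, 273, 276, 273, 274, 275, 274, 273, 272, 274, 272, 272, 271, 274, 272, 273, 271, 271, 273, 272, 276, 272, 275, 275, 275, 275, 273, 321, 389, 391, 387, 389, 393, 386, 336, 196, 102, 105, 109, 112, 111, 122, 120, 130, 129, 134, 144, 140, 179, 288, 374, 371, 373, 371, 372, 372, 491, 606, 617, 626, 627, 626, 572, 404, 406, 403, 405, 403, 405, 406, 408, 405, 399, 397, 399, 398, 397, 401, 401, 400, 405, 408, 407, 514, 621, 619, 621]
```

```bash
python3 -m jog '{"offset":[[-0.002,0,0.02],[-0.002,0,0.04],[-0.002,0,0.06],[-0.002,0,0.08],[-0.002,0,0.1],[-0.002,0,0.11],[-0.002,0,0.12],[-0.002,0,0.12]],"roll":[0,0,0,0,0,0,0,0],"fingers":[-0.33,-0.33,-0.33,-0.33,-0.33,-0.33,-0.33,-0.33]}'
python3 - <<'E'
from cl import *
snap('wrist','w13')
im=cv2.imread('pics/w13.png')
orange('w13')
for z,us in((60,(270,277.5)),):
  for u in us:print(at('w12',u,160,z).round(1))
for v in (160,170,185):
  d=np.abs(np.diff(cv2.GaussianBlur(im,(3,3),0)[v,225:345].astype(int).sum(1)));print(v,[(225+i,int(x)) for i,x in enumerate(d) if x>50])
go(554.4,187.3,166,-0.4)
E
```

```text
clock: 20.3
tool_pos: [553.8, 187.4, 201.9]
tool_rot: [0.71, 0.705, -0.001, -0.0]
contact_force: [1.1, -0.6, -1.2]
opening: 29.7
grip_force: 6.1
w13 box [253 193   8  11  58] c [257. 197.] rect [[253.0, 193.0], [260.0, 193.0], [260.0, 203.0], [253.0, 203.0]]
w13 box [303 194  10  13  79] c [306.5 198.8] rect [[303.0, 194.0], [312.0, 194.0], [312.0, 206.0], [303.0, 206.0]]
w13 box [286 220  20  56 787] c [294.4 250.9] rect [[285.5, 274.79998779296875], [287.1000061035156, 219.89999389648438], [305.70001220703125, 220.39999389648438], [304.20001220703125, 275.3999938964844]]
w13 box [256 222  19  53 715] c [264.8 251.3] rect [[256.0, 222.0], [274.0, 222.0], [274.0, 274.0], [256.0, 274.0]]
[541.3 231.   60. ]
[550.7 231.   60. ]
160 [(248, 52), (249, 55), (252, 61), (279, 53), (280, 86), (281, 78)]
170 [(300, 71), (301, 73), (334, 72), (335, 81)]
185 [(277, 78), (278, 114), (279, 69), (293, 64), (294, 95), (295, 64), (303, 81), (304, 82), (310, 70), (311, 97), (335, 82), (336, 82)]
go offset [-0.0003  0.0008  0.0913] roll -0.0 cur yaw y -0.4 dist 36.5 q6 0.21 tcp [554.1 187.4 202.5] 20.35
```

```bash
python3 -m jog '{"offset":[[0,0.002,0.015],[0,0.002,0.03],[0,0.002,0.045],[0,0.002,0.06],[0,0.002,0.075],[0,0.002,0.085],[0,0.002,0.09],[0,0.002,0.09]],"roll":[0,0,0,0,0,0,0,0],"fingers":[-0.33,-0.33,-0.33,-0.33,-0.33,-0.33,-0.33,-0.33]}'
python3 -m jog '{"offset":[[0,0,0],[0,0,0],[0,0,0],[0,0,0],[0,0,0],[0,0,0]],"roll":[0,0,0,0,0,0],"fingers":[-0.33,-0.33,-0.33,-0.33,-0.33,-0.33]}'
python3 - <<'E'
from cl import *
snap('wrist','w14');snap('side','d14');snap('scene','s14')
im=cv2.imread('pics/w14.png')
for f in('w14','d14','s14'):orange(f,minA=3)
for v in (150,165,175,185,192):
  d=np.abs(np.diff(cv2.GaussianBlur(im,(3,3),0)[v,225:345].astype(int).sum(1)));print(v,[(225+i,int(x)) for i,x in enumerate(d) if x>50])
go(554.4,187.3,166,-0.4)
for p in[(540,187,60),(550,187,60),(551,204,54),(569,204,54),(569,170,54)]:print(p,proj('w14',p).round(1))
E
```

```text
clock: 21.02
tool_pos: [554.7, 187.4, 166.3]
tool_rot: [0.71, 0.705, -0.0, -0.0]
contact_force: [-0.2, 0.4, -0.8]
opening: 29.9
grip_force: 6.1
clock: 21.52
tool_pos: [555.2, 187.5, 167.1]
tool_rot: [0.71, 0.705, 0.0, 0.0]
contact_force: [-0.0, 0.3, -2.0]
opening: 29.4
grip_force: 6.1
w14 box [253 193   8  11  57] c [257.  197.1] rect [[253.0, 193.0], [260.0, 193.0], [260.0, 203.0], [253.0, 203.0]]
w14 box [303 194   9  13  76] c [306.3 198.7] rect [[303.0, 194.0], [311.0, 194.0], [311.0, 206.0], [303.0, 206.0]]
w14 box [256 221  18  54 711] c [264.7 251.5] rect [[256.0, 221.0], [273.0, 221.0], [273.0, 274.0], [256.0, 274.0]]
w14 box [286 220  19  56 774] c [294.5 250.8] rect [[285.79998779296875, 274.79998779296875], [287.0, 219.89999389648438], [304.8999938964844, 220.3000030517578], [303.6000061035156, 275.20001220703125]]
d14 box [190 242   8  26 135] c [192.7 253.4] rect [[187.6999969482422, 266.70001220703125], [190.39999389648438, 241.39999389648438], [197.1999969482422, 242.10000610351562], [194.5, 267.3999938964844]]
d14 box [198 244   7  26 118] c [201.1 256.4] rect [[197.8
[... 1076 characters left out ...]
268.5]]
s14 box [193 276  11   7  28] c [197.7 280. ] rect [[193.0, 276.0], [203.0, 276.0], [203.0, 282.0], [193.0, 282.0]]
150 [(282, 80), (283, 80)]
165 [(266, 56), (282, 80), (283, 82)]
175 [(341, 82), (342, 81)]
185 [(275, 59), (276, 67), (292, 92), (293, 83), (302, 54), (303, 59), (315, 61), (340, 82), (341, 81)]
192 [(275, 64), (276, 96), (277, 63), (294, 85), (295, 69), (307, 76), (308, 78), (313, 59), (314, 92), (340, 82), (341, 82)]
go offset [-0.0004 -0.0019  0.0026] roll -0.0 cur yaw y -0.4 dist 1.3 q6 0.21 tcp [555.1 187.5 167. ] 21.6667
(540, 187, 60) [266.  209.4]
(550, 187, 60) [275.9 209.4]
(551, 204, 54) [276.8 191.7]
(569, 204, 54) [294.5 191.7]
(569, 170, 54) [294.3 223.7]
```

Run:
```python
from cl import *
print('inner',at('w14',260.5,198,38).round(1),at('w14',303,198,38).round(1))
print('outer wall',at('w14',266.5,165,60).round(1),'inner',at('w14',276.5,192,54).round(1),'cleat',at('w14',294.5,192,54).round(1))
print('-x',tri([('w14',257,197),('d14',213.4,316.9)]).round(1),tri([('w14',257,197),('s14',197.7,280)]).round(1),'+x',tri([('w14',306.3,198.7),('d14',187.5,309.3)]).round(1))
print(env.sense()['tool_pos'],env.sense()['contact_force'])
```

```text
inner [533.1 194.3  38. ] [579.  194.1  38. ]
outer wall [541.2 231.5  60. ] inner [550.6 203.7  54. ] cleat [569.  203.7  54. ]
-x [528.6 195.2  39.5] [528.8 193.9  36.2] +x [581.5 195.   46.8]
[555.14708637 187.45060455 167.02566872] [ 0.59423929 -0.20556726 -0.8551184 ]
```

```bash
python3 -m jog '{"offset":[[0,0.002,0.003],[0,0.002,0.007],[0,0.002,0.011],[0,0.002,0.011],[0,0.002,0.011],[0,0.002,0.011],[0,0.002,0.011],[0,0.002,0.011]],"roll":[0,0,0,0,0,0,0,0],"fingers":[-0.33,-0.33,-0.33,-0.33,-0.33,-0.33,-0.33,-0.33]}'
python3 - <<'E'
from cl import *
snap('wrist','w15')
print('cleat px ok?')
im=cv2.imread('pics/w15.png')
for v in(192,):
  d=np.abs(np.diff(cv2.GaussianBlur(im,(3,3),0)[v,225:345].astype(int).sum(1)));print(v,[(225+i,int(x)) for i,x in enumerate(d) if x>50])
for p in[(551,204,54),(569,204,54)]:print(p,proj('w15',p).round(1))
s=env.sense();print(s['tool_pos'],s['contact_force'],s['grip_force'],s['opening'],s['clock'],np.abs(s['joint_velocities']).max())
print(env.hand_in())
E
```

```text
clock: 22.33
tool_pos: [556.0, 187.5, 162.6]
tool_rot: [0.71, 0.705, 0.0, -0.0]
contact_force: [-0.1, -0.6, -0.1]
opening: 29.9
grip_force: 6.1
cleat px ok?
192 [(274, 73), (275, 87), (293, 91), (294, 87), (308, 77), (309, 73), (315, 67), (316, 94), (342, 81), (343, 80)]
(551, 204, 54) [276.1 192.5]
(569, 204, 54) [294.  192.5]
[555.98045058 187.43682081 162.63908902] [ 0.04088848 -0.87474601 -0.96201046] 6.059675279102521 29.425438110939254 22.3833 0.0010782275713521645
the job is handed in; nothing more can be done
None
```

I handed the job in at 22.4 s: the cleat stands let go on the pencil line, about 1 mm from the front wall, and the clamp is held squeezed open astride wall and cleat with about 7–10 mm clear on each side; the verdict was not shown.

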